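# Hook the slide gauge on the tray edge, draw it out and lock it

## Robot

A 7-joint arm with a two-finger parallel gripper is mounted at the origin on the work surface; the furniture and walls round the work are solid. World frame = base frame: x ahead of the robot, y to its left, z up, the work surface at z = 0. Lengths are in m, angles in rad, forces in N, time in s.
With the tool pointing down it reaches from about 0.425 to 0.875 m from the base axis. Payload 4.7 kg.
Tool frame: the origin (TCP) lies at the very end of the fingers, on their centre line; the grasp point (between the pads) lies behind it (ctrl.tcp_to_grasp is the z of the grasp point in the tool frame, in m); z points along the fingers, y is the line along which they close (so a half turn about z gives the same grasp; the last joint's range is limited). The gripper opens to 87 mm and grips with 3 to 60 N. Pads are 19 mm wide; open, the fingers measure 117 mm over their backs; the gripper's body (75 mm by 190 mm) begins 51 mm behind the grasp point.
Start: joints at [1.35, 0.321, -0.07, 1.45, 0.023, 1.371, -0.057], TCP at [0.151, -0.632, 0.191] pointing down, gripper open.
Joint ranges: [-2.86, 2.86], [-0.3, 2.09], [-1.38, 1.24], [0.06, 2.45], [-1.56, 4.7], [0.09, 2.05], [-2.69, 2.69]. Speed limits (rad/s): [2.57, 2.57, 3.14, 3.14, 3.14, 3.14, 3.14].

## Interface

Orientations are given as a rotation vector (axis times angle).
In Python, from bench import ctrl gives the robot as it stands.
- The arm moves only by the tool step_arm, never from a script. Its argument "targets" is a list of rows, each a list of 7 numbers: the shift along the world's x, y, z in cm, then the turn, a rotation vector about the world's x, y, z in degrees, then the opening, from 0 (shut) to 1 (fully open). A call has exactly 5 rows; each row shifts and turns the commanded pose from where the row before left it; what a row does not reach is not made up. A row lasts 1/12 s, in which the tool goes at most 41.7 mm and 7.16 degrees, less where a joint would pass 70% of its speed; a pose out of reach is approached as far as the arm can. A call with a gripper value outside its range is refused whole. The fingers move at their own pace and stop on an object; "force" is the grip in N (left out, the last holds). Time passes only in rows, so rows that do not move let the fingers close, or fill a call up. It gives the time, the measured TCP pose, the force, the opening and the grip force at its end, in the units of the state.
- ctrl.get_state(): the state, without advancing time (a new reading comes with each control period).
- ctrl.get_image(name): name is "scene" or "top" or "wrist"; returns (picture, depth): 384x512x3 uint8, red, green, blue; 384x512 float32, m along the optical axis (not along the pixel's ray), 0 where there is no reading.
- ctrl.camera_params(name): a dict with "intrinsics" (3x3 intrinsics, pixels), "rvec" (rotation vector, rad) and "tvec" (3), from world to camera coordinates, as OpenCV has them; the wrist camera has in their place "hand_eye" (4x4, takes a point from camera to tool coordinates, whose origin is the TCP and whose axes are the flange's). Camera axes: x right, y down, z forward; pixel columns grow to the right and rows downward; lengths in m; the calibration is good to about 2 mm. A picture is of the moment at which its call begins: read the wrist's pose just before it. camera_params takes no time and is no camera call.
- ctrl.close_job(): hands the job in; it is judged then, once.
The state is a dict: "time": time; "joint_positions": joint angles; "qd": joint speeds; "joint_torque": joint torques, N m; "position": TCP position; "tool_rot": TCP orientation; "ft_force": force on the tool from outside, world axes, zero at the start; "torque": the same for the moment, N m; "grip_width": opening from 0.0 (shut) to 1.0 (fully open); "grip_force": force on a finger pad.
Only numpy, scipy, OpenCV 4.12 (cv2) and the standard library are available. Lean on these libraries where they do the work, as an engineer would, in place of code of your own. Each camera call takes 0.05 s, during which the arm holds its last target. There are 200 camera calls.

## Task

Measure off an 80 mm gap beside the macaron tray with the slide gauge: drop its hook inside the tray's long right-hand edge (the scale's side), back the case squarely away along the counter until the sprung rule is drawn out by 80 mm, then press its round lock button fully down. Leave it standing there, hooked and locked.

Things in the scene. Friction and masses are not known exactly. Their poses are not given: they have to be found in the camera images.
- gauge: loose grey slide gauge, 0.7 kg: upright case 130 long, 32 wide, 46 mm high, on a rubber sole that does not slide under the rule's spring. Origin: centre of its underside; x along the case towards the hook, z up. A steel rule (20 wide, 3 thick, underside 33 mm up) juts from the front end (x = 65 mm). Grip across the 32 mm width at x = -10 mm, 30 mm up, clear of the lock button (x = 40 mm).
- hook (a point): the rule ends in a turned-down hook plate, 3 mm thick, 24 mm wide, reaching down to 14 mm above the sole. This point: lower end of its inner face (facing the case), mid-width; axes as the gauge's. With the rule home it is at x = 102 mm, z = 14 mm in the gauge's frame.
- tray_edge (a point): fixed wooden tray, 110 x 180 mm, 28 mm high, walls and floor 6 mm thick. Point: top of the inner face, mid-length, of its long wall on the robot's right. x points from this wall squarely into the tray, y along the wall, z up. The 35 mm of floor next to this wall are empty; three macarons stand beyond. Hook anywhere within 60 mm of mid-length.
- rule (a joint): how far the steel rule is drawn out of the case, m: 0 home, 0.11 fully out; a spring of 1.2 N (home) to 1.6 N (out) pulls it home. It grows as the case backs away with the hook caught.
- lock (a joint): travel of the black round lock button, 18 mm across, on the case's top at x = 40 mm, m: 0 free (button top 56 mm above the sole), about 0.0045 fully down, where it clamps the rule. Takes 4 N to move (8 to 15 N seat it), stays where it is left and cannot be pulled up again.

How it is judged:
By the outcome, as a careful person would: the job done as asked, in the order asked, and still so for the second after the job is handed in, with the robot touching nothing.
It also fails if it takes over 42 s, if anything falls off the work surface, if the arm or the gripper's body presses on something with over 40 N, if the wrist force passes 120 N, or if a joint passes its speed limit or range.

## Working session

There is one attempt and no reset: what is moved stays moved. The work goes in short steps, Python scripts to look and compute and a tool call to move; the robot and the scene stay as the last step left them, time stands still between calls to the robot, and variables do not carry over. Pictures are saved under pics/ and viewed, at most 10 in all, crops included, and the job is handed in when it is done.

Besides the shell and the picture viewer there is one more tool, called after "Request:" as name(argument=value, ...), one argument or row to a line, values as JSON. step_arm: Moves the arm, as the interface text tells. Its arguments: {"type":"object","properties":{"targets":{"type":"array"},"force":{"type":"number"}},"required":["targets"]}

```bash
mkdir -p pics
cat > h.py <<'E'
import numpy as np, cv2
from bench import ctrl
from scipy.spatial.transform import Rotation as R
def pts(name,save=None):
    s=ctrl.get_state(); im,d=ctrl.get_image(name); p=ctrl.camera_params(name)
    K=np.array(p['intrinsics']); v,u=np.mgrid[:384,:512]
    c=np.stack([(u-K[0,2])/K[0,0]*d,(v-K[1,2])/K[1,1]*d,d],-1)
    if 'rvec' in p:
        r=R.from_rotvec(np.ravel(p['rvec'])); w=r.inv().apply(c.reshape(-1,3)-np.ravel(p['tvec']))
    else:
        T=np.array(p['hand_eye']); t=c.reshape(-1,3)@T[:3,:3].T+T[:3,3]
        w=R.from_rotvec(s['tool_rot']).apply(t)+s['position']
    w=w.reshape(384,512,3); w[d==0]=np.nan
    if save: cv2.imwrite('pics/'+save+'.png',im[:,:,::-1]); np.save('pics/'+save+'.npy',w)
    return im,w
E
python3 - <<'E'
from h import *
a,_=pts('top','top0'); b,_=pts('scene','scene0')
cv2.imwrite('pics/both.png',cv2.resize(np.vstack([a,b])[:,:,::-1],(512,768))[:,:])
s=ctrl.get_state(); print(s['time'],s['position'],s['tool_rot'],s['ft_force'],ctrl.tcp_to_grasp,R.from_rotvec(s['tool_rot']).as_matrix().round(3))
E
```

```text
0.1 [ 0.15105224 -0.63164504  0.19036924] [-3.11825919e+00 -3.67842864e-01  4.81723040e-04] [ 0.48535455 -0.32042042 -0.06356971] -0.0187 [[ 0.973  0.233 -0.001]
 [ 0.233 -0.973  0.002]
 [-0.    -0.002 -1.   ]]
```

View pics/top0.png

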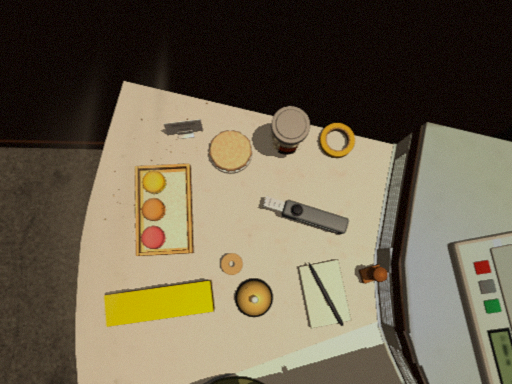

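View pics/scene0.png

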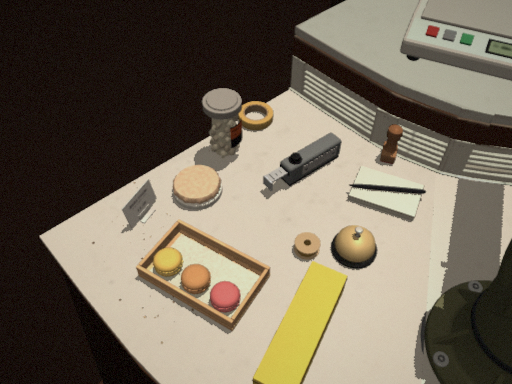

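The top view shows the tray (inner right wall ~u=188, v 165–253), the gauge (case 284–347, v 202–232) and its hook at about (263,203). Next I measure them from the depth data.

Run:
```python
from h import *
for n in('top','scene'):
    w=np.load(f'pics/{n}0.npy')
    f=w.reshape(-1,3); 
    if n=='top':
        for u,v in [(315,215),(297,210),(263,203),(190,210),(165,180),(215,220),(290,125),(231,150),(254,297),(232,264),(160,303)]: print(u,v,w[v,u].round(3))
        gc=w[215,315,:2]; tc=w[210,164,:2]
    def rect(c,r,z0,z1,lab):
        m=(np.hypot(*(f[:,:2]-c).T)<r)&(f[:,2]>z0)&(f[:,2]<z1); p=f[m]
        (cx,cy),(a,b),t=cv2.minAreaRect((p[:,:2]*1000).astype(np.float32)); print(n,lab,m.sum(),round(cx,1),round(cy,1),round(a,1),round(b,1),round(t,1),np.median(p[:,2]).round(4))
    rect(gc,.085,.04,.05,'case'); rect(gc,.16,.028,.038,'rule'); rect(gc,.09,.052,.06,'btn'); rect(tc,.13,.022,.031,'tray'); 
    m=(np.hypot(*(f[:,:2]-gc).T)<.3)&(abs(f[:,2])<.01); print('table z',np.median(f[m,2]))
```

```text
315 215 [ 0.421 -0.147  0.047]
297 210 [ 0.43  -0.111  0.054]
263 203 [ 0.45  -0.047  0.002]
190 210 [0.429 0.1   0.028]
165 180 [0.49  0.153 0.024]
215 220 [0.413 0.051 0.001]
290 125 [ 0.578 -0.089  0.126]
231 150 [0.553 0.021 0.031]
254 297 [ 0.265 -0.029  0.058]
232 264 [ 0.324  0.014 -0.003]
160 303 [0.251 0.146 0.046]
top case 974 420.1 -149.0 130.4 32.6 73.2 0.0455
top rule 356 432.6 -169.7 286.0 148.5 63.7 0.0355
top btn 64 431.8 -110.6 15.8 16.0 89.3 0.0556
top tray 1333 432.2 153.0 180.2 110.4 4.0 0.0278
table z 6.977616394025016e-05
scene case 833 420.4 -147.8 130.6 32.7 73.1 0.0457
scene rule 617 436.1 -169.3 290.7 153.6 63.5 0.0351
scene btn 69 432.0 -110.0 16.8 16.7 60.1 0.0559
scene tray 2171 432.3 153.5 181.1 111.2 3.9 0.0277
table z 0.0004223949481549601
```

Run:
```python
import cv2,numpy as np
a=cv2.imread('pics/top0.png')[150:270,120:360]; cv2.imwrite('pics/c1.png',cv2.resize(a,(800,400),interpolation=cv2.INTER_CUBIC))
```

```text
(no output)
```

View pics/c1.png

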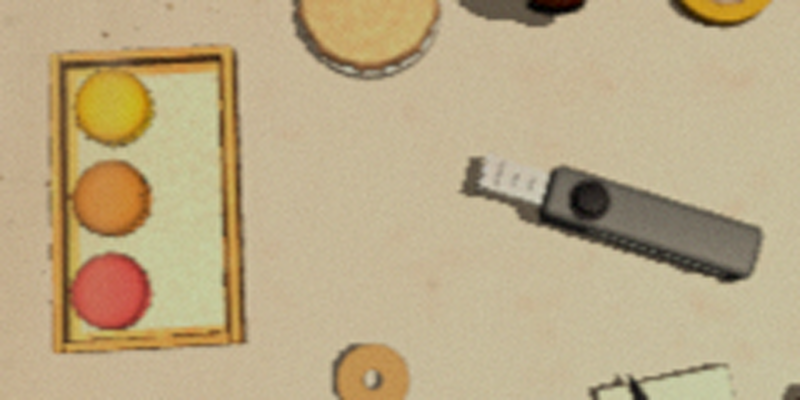

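Run:
```python
from h import *
for n in('top0','scene0'):
    w=np.load(f'pics/{n}.npy'); f=w.reshape(-1,3)
    g=f[(f[:,1]<-.25)&(f[:,0]>.1)&(f[:,0]<.5)&(f[:,1]>-.7)]; print(n,'shelf max z',np.nanmax(g[:,2]) if len(g) else None)
    j=f[(np.hypot(f[:,0]-.585,f[:,1]+.09)<.06)&(f[:,2]>.075)]; print('jar',j.min(0),j.max(0))
    print([np.nanmax(f[(abs(f[:,0]-x)<.06)&(abs(f[:,1]-y)<.06),2]).round(3) for x,y in [(.2,-.53),(.25,-.43),(.3,-.35),(.36,-.25)]])
```

```text
top0 shelf max z 0.23046807563891775
jar [ 0.54455788 -0.12650989  0.07538077] [ 0.61548906 -0.05614071  0.131046  ]Traceback (most recent call last):
  File "<stdin>", line 6, in <module>
    res = np.fmax.reduce(a, axis=axis, out=out, **kwargs)
ValueError: zero-size array to reduction operation fmax which has no identity
```

Run:
```python
from h import *
w=np.vstack([np.load(f'pics/{n}.npy').reshape(-1,3) for n in('top0','scene0')])
print('rows y, cols x=.1...5')
for y in np.arange(-.65,-.15,.05):
    print(round(y,2),[ (lambda q: round(float(q.max()),3) if len(q) else None)(w[(abs(w[:,0]-x)<.025)&(abs(w[:,1]-y)<.025),2]) for x in np.arange(.1,.55,.05)])
```

```text
rows y, cols x=.1...5
-0.65 [None, None, None, None, None, None, None, None, None]
-0.6 [None, None, None, None, None, None, None, None, None]
-0.55 [None, None, None, 0.23, None, None, 0.157, 0.157, 0.156]
-0.5 [None, None, 0.228, 0.23, 0.23, 0.228, 0.157, 0.157, 0.158]
-0.45 [None, None, 0.23, 0.23, 0.23, 0.23, 0.217, 0.158, 0.158]
-0.4 [None, 0.209, 0.229, 0.23, 0.23, 0.23, 0.217, 0.158, 0.158]
-0.35 [0.071, 0.159, 0.2, 0.203, 0.212, 0.212, 0.158, 0.159, 0.158]
-0.3 [0.101, 0.158, 0.158, 0.159, 0.159, 0.159, 0.159, 0.158, 0.157]
-0.25 [0.005, 0.006, 0.004, 0.006, 0.078, 0.023, 0.006, 0.005, 0.005]
-0.2 [0.004, 0.005, 0.025, 0.026, 0.018, 0.018, 0.05, 0.046, 0.004]
```

Request:
step_arm(
  targets=[
    [0,0,2.4,0,0,0,1],
    [0,0,2.4,0,0,0,1],
    [0,0,2.4,0,0,0,1],
    [0,0,2.4,0,0,0,1],
    [0,0,2.4,0,0,0,1],
  ],
)

```text
time: 0.52
position: [0.151, -0.6318, 0.3119]
tool_rot: [-3.119, -0.368, 0.0]
ft_force: [0.1, -0.7, 0.4]
grip_width: 0.997
grip_force: 0.0
```

Request:
step_arm(
  targets=[
    [1.33,2.37,0,0,0,2.985,1],
    [1.33,2.37,0,0,0,2.985,1],
    [1.33,2.37,0,0,0,2.985,1],
    [1.33,2.37,0,0,0,2.985,1],
    [1.33,2.37,0,0,0,2.985,1],
  ],
)

```text
time: 0.93
position: [0.2181, -0.5123, 0.3109]
tool_rot: [-3.044, -0.774, 0.0]
ft_force: [0.2, -0.2, 0.9]
grip_width: 0.997
grip_force: 0.0
```

Request:
step_arm(
  targets=[
    [1.33,2.37,0,0,0,2.985,1],
    [1.33,2.37,0,0,0,2.985,1],
    [1.33,2.37,0,0,0,2.985,1],
    [1.33,2.37,0,0,0,2.985,1],
    [1.33,2.37,0,0,0,2.985,1],
  ],
)

```text
time: 1.35
position: [0.2845, -0.3937, 0.311]
tool_rot: [-2.918, -1.163, 0.001]
ft_force: [0.4, -0.6, -0.7]
grip_width: 1.0
grip_force: 0.0
```

Request:
step_arm(
  targets=[
    [1.33,2.37,0,0,0,2.985,1],
    [1.33,2.37,0,0,0,2.985,1],
    [1.33,2.37,0,0,0,2.985,1],
    [1.33,2.37,0,0,0,2.985,1],
    [1.33,2.37,0,0,0,2.985,1],
  ],
)

```text
time: 1.77
position: [0.3515, -0.2747, 0.3113]
tool_rot: [2.741, 1.534, -0.0]
ft_force: [0.3, -0.3, -0.2]
grip_width: 0.998
grip_force: 0.0
```

Request:
step_arm(
  targets=[
    [1.33,2.37,0,0,0,2.985,1],
    [1.33,2.37,0,0,0,2.985,1],
    [1.33,2.37,0,0,0,2.985,1],
    [1.33,2.37,0,0,0,2.985,1],
    [1.33,2.37,0,0,0,2.985,1],
  ],
)

```text
time: 2.18
position: [0.4177, -0.1561, 0.3113]
tool_rot: [2.519, 1.877, -0.0]
ft_force: [-0.3, -0.5, -0.8]
grip_width: 0.999
grip_force: 0.0
```

Request:
step_arm(
  targets=[
    [0,0,-2.5,0,0,0,1],
    [0,0,-2.5,0,0,0,1],
    [0,0,-2.5,0,0,0,1],
    [0,0,-2.5,0,0,0,1],
    [0,0,-2,0,0,0,1],
  ],
)

```text
time: 2.6
position: [0.4165, -0.157, 0.1894]
tool_rot: [-2.52, -1.874, 0.001]
ft_force: [-0.8, -0.2, 0.2]
grip_width: 0.998
grip_force: 0.0
```

Look with the wrist camera for a finer fit.

Run:
```python
from h import *
im,w=pts('wrist','w0'); f=w.reshape(-1,3); c=np.array([.42,-.148])
def rect(f,r,z0,z1,lab):
    p=f[(np.hypot(*(f[:,:2]-c).T)<r)&(f[:,2]>z0)&(f[:,2]<z1)]
    if len(p)<5: print(lab,len(p)); return
    print(lab,len(p),cv2.minAreaRect((p[:,:2]*1000).astype(np.float32)),np.median(p[:,2]))
rect(f,.09,.038,.051,'case'); rect(f,.09,.052,.065,'btn')
t=w; 
im2,w2=pts('top'); f2=w2.reshape(-1,3); rect(f2,.09,.04,.05,'case top')
s=ctrl.get_state(); print(s['position'],R.from_rotvec(s['tool_rot']).as_matrix().round(3).tolist(),s['joint_positions'],s['time'])
```

```text
case 3392 ((423.3101806640625, -136.2984619140625), (150.9576416015625, 32.91408920288086), 73.09758758544922) 0.045958523439993126
btn 259 ((431.0696105957031, -109.58016204833984), (17.355545043945312, 16.592409133911133), 27.95235252380371) 0.0560509869877204
case top 591 ((425.06494140625, -131.7123260498047), (94.24556732177734, 33.2387809753418), 73.04936218261719) 0.0456071716060871
[ 0.41479199 -0.15648698  0.18812684] [[0.288, 0.958, -0.006], [0.958, -0.288, 0.003], [0.001, -0.007, -1.0]] [ 0.91666629 -0.10835918 -0.5677867   1.91313724 -0.06084226  1.32696988
  0.07420354] 2.7
```

View pics/w0.png

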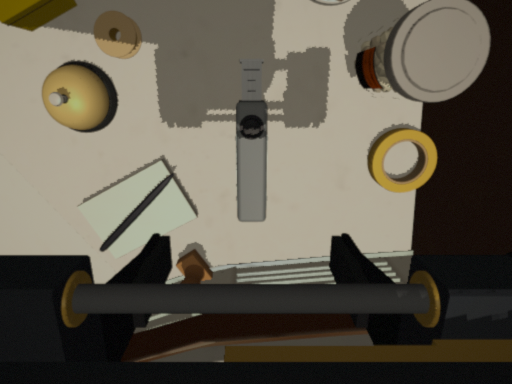

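The wrist view shows the gauge lined up with the tool: button at about (251,126), case u 237–266, v 100–220, jar clear at upper right. Descending.

Request:
step_arm(
  targets=[
    [0,0,-2.5,0,0,0,1],
    [0,0,-2.5,0,0,0,1],
    [0,0,-2.5,0,0,0,1],
    [0,0,-2.5,0,0,0,1],
    [0,0,-2.0,0,0,0,1],
  ],
)

```text
time: 3.12
position: [0.4177, -0.158, 0.0713]
tool_rot: [2.522, 1.872, 0.001]
ft_force: [-0.7, -0.2, 0.1]
grip_width: 1.002
grip_force: 0.0
```

Request:
step_arm(
  targets=[
    [0,0,-2.0,0,0,0,1],
    [0,0,-1.5,0,0,0,1],
    [0,0,-0.5,0,0,0,1],
    [0,0,0,0,0,0,1],
    [0,0,0,0,0,0,1],
  ],
)

```text
time: 3.53
position: [0.4183, -0.1584, 0.0326]
tool_rot: [2.521, 1.872, 0.001]
ft_force: [0.5, 0.3, 0.1]
grip_width: 0.998
grip_force: 0.0
```

Request:
step_arm(
  targets=[
    [0,0,-1.0,0,0,0,1],
    [0,0,-0.8,0,0,0,1],
    [0,0,-0.3,0,0,0,1],
    [0,0,0,0,0,0,1],
    [0,0,0,0,0,0,0.6],
  ],
  force=30,
)

```text
time: 3.95
position: [0.417, -0.158, 0.0102]
tool_rot: [-2.522, -1.872, 0.0]
ft_force: [0.0, -0.1, 0.3]
grip_width: 0.97
grip_force: 0.0
```

Request:
step_arm(
  targets=[
    [0,0,0,0,0,0,0.2],
    [0,0,0,0,0,0,0.2],
    [0,0,0,0,0,0,0.2],
    [0,0,0,0,0,0,0.2],
    [0,0,0,0,0,0,0.2],
  ],
)

```text
time: 4.37
position: [0.4173, -0.1583, 0.0105]
tool_rot: [2.523, 1.872, 0.0]
ft_force: [0.4, 0.3, -0.6]
grip_width: 0.631
grip_force: 0.0
```

Request:
step_arm(
  targets=[
    [0,0,0,0,0,0,0.2],
    [0,0,0,0,0,0,0.2],
    [0,0,0,0,0,0,0.2],
    [0,0,0,0,0,0,0.2],
    [0,0,0,0,0,0,0.2],
  ],
)

```text
time: 4.78
position: [0.4171, -0.1582, 0.0104]
tool_rot: [-2.523, -1.872, 0.0]
ft_force: [-0.3, 0.4, 1.7]
grip_width: 0.358
grip_force: 30.0
```

Request:
step_arm(
  targets=[
    [0,0,0.6,0,0,0,0.2],
    [0,0,0.9,0,0,0,0.2],
    [0,0,0.9,0,0,0,0.2],
    [0,0,0.9,0,0,0,0.2],
    [0,0,0.7,0,0,0,0.2],
  ],
)

```text
time: 5.2
position: [0.4174, -0.1583, 0.0515]
tool_rot: [2.522, 1.872, 0.0]
ft_force: [0.9, -0.5, -7.8]
grip_width: 0.362
grip_force: 30.0
```

Request:
step_arm(
  targets=[
    [0.135,1.1,0,0,0,2.09,0.2],
    [0.135,1.6,0,0,0,2.09,0.2],
    [0.135,1.8,0,0,0,2.09,0.2],
    [0.135,1.8,0,0,0,2.09,0.2],
    [0.135,1.8,0,0,0,2.09,0.2],
  ],
)

```text
time: 5.62
position: [0.4234, -0.0742, 0.05]
tool_rot: [-2.335, -2.1, 0.001]
ft_force: [0.0, -0.2, -8.9]
grip_width: 0.357
grip_force: 30.0
```

Request:
step_arm(
  targets=[
    [0.135,1.8,0,0,0,2.09,0.2],
    [0.135,1.8,0,0,0,2.09,0.2],
    [0.135,1.8,0,0,0,2.09,0.2],
    [0.135,1.6,0,0,0,2.09,0.2],
    [0.135,1.1,0,0,0,2.09,0.2],
  ],
)

```text
time: 6.03
position: [0.4308, 0.0066, 0.0505]
tool_rot: [-2.135, -2.305, -0.001]
ft_force: [-0.2, 0.4, -8.0]
grip_width: 0.361
grip_force: 30.0
```

Request:
step_arm(
  targets=[
    [0,0,0,0,0,0,0.2],
    [0,0,0,0,0,0,0.2],
    [0,0,0,0,0,0,0.2],
    [0,0,0,0,0,0,0.2],
    [0,0,0,0,0,0,0.2],
  ],
)

```text
time: 6.45
position: [0.4306, 0.0028, 0.0503]
tool_rot: [2.144, 2.297, -0.0]
ft_force: [-0.8, -0.4, -8.1]
grip_width: 0.361
grip_force: 30.0
```

Run:
```python
from h import *
im,w=pts('wrist','w1'); f=w.reshape(-1,3)
s=ctrl.get_state();M=R.from_rotvec(s['tool_rot']).as_matrix(); print(s['position'],M.round(3).tolist(),s['ft_force'],s['time'])
T=f
def rect(c,r,z0,z1,lab):
    p=f[(np.hypot(*(f[:,:2]-c).T)<r)&(f[:,2]>z0)&(f[:,2]<z1)]
    if len(p)<5: print(lab,len(p)); return
    print(lab,len(p),cv2.minAreaRect((p[:,:2]*1000).astype(np.float32)),np.median(p[:,2]))
for z0,z1,l in [(.078,.09,'case'),(.092,.105,'btn'),(.065,.0775,'rule')]: rect([.43,.05],.1,z0,z1,l)
rect([.432,.153],.13,.02,.031,'tray')
```

```text
[0.43061027 0.00296901 0.0503038 ] [[-0.069, 0.998, -0.0], [0.998, 0.069, -0.0], [-0.0, -0.0, -1.0]] [-0.465295    0.61373026 -8.11135543] 6.5
case 10883 ((429.8386535644531, 14.432430267333984), (128.79580688476562, 48.64021682739258), 85.75064849853516) 0.08525937342358472
btn 1749 ((432.83099365234375, 24.333738327026367), (69.66478729248047, 46.220401763916016), 72.87506866455078) 0.09483168616647941
rule 3817 ((426.9713134765625, 49.399269104003906), (33.349029541015625, 137.30929565429688), 4.334381103515625) 0.07340510882508369
tray 4506 ((433.85736083984375, 119.57948303222656), (180.34097290039062, 40.085201263427734), 4.029975414276123) 0.02789223688611913
```

View pics/w1.png

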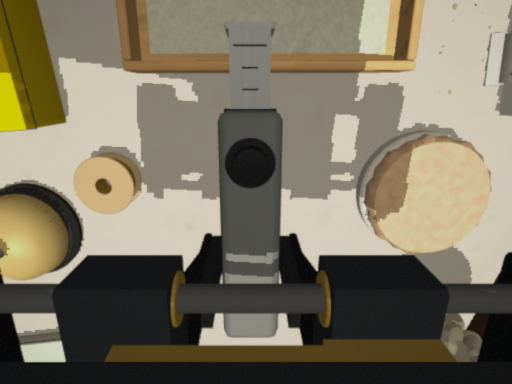

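Run:
```python
from h import *
w=np.load('pics/w1.npy'); a=np.radians(94.0); n=np.array([np.cos(a),np.sin(a)]); l=np.array([n[1],-n[0]])
g=np.array([.43061,.00297])
q=(w[...,:2]-g); A=q@n*1000; L=q@l*1000; Z=w[...,2]
m=(abs(L)<10)&(Z>.06)&(Z<.095)&(A>70); print('rule tip along from grip',np.percentile(A[m],[95,99,100]),'z',np.median(Z[m]),'L',L[m].mean())
m=(abs(L)<40)&(abs(L)>18)&(Z>.024)&(Z<.032)&(A>60)&(A<140); print('wall top near/far',np.percentile(A[m],[1,5,50,95,99]))
for s in(-1,1):
    k=m&(L*s>0); print(s,np.median(A[k]),np.median(L[k]))
m=(abs(L)<13)&(Z>.083)&(Z<.088); print('case',np.percentile(A[m],[1,50,99.5]))
b=(abs(L)<12)&(Z>.0925)&(A>30)&(A<70);print('btn',A[b].mean(),L[b].mean(),b.sum())
```

```text
rule tip along from grip [113.1231857  114.71486498 115.17479194] z 0.07352722337471612 L -0.11960311667081522
wall top near/far [ 96.08620546  96.41858256  98.80906639 101.60938842 101.71401556]
-1 98.80621381388409 -29.05126167848012
1 98.99430349482881 28.944855754641182
case [-51.05954588  20.88863956  72.91279235]
btn 39.04148659795362 -0.11742443350665736 2998
```

The gauge is square to the tray, and the hook plate at (250,28) sits beyond the wall at v≈65, about 10 mm inside it. Lowering.

Request:
step_arm(
  targets=[
    [0,0,-0.9,0,0,0,0.2],
    [0,0,-1.2,0,0,0,0.2],
    [0,0,-1.0,0,0,0,0.2],
    [0,0,-0.6,0,0,0,0.2],
    [0,0,-0.25,0,0,0,0.2],
  ],
)

```text
time: 6.92
position: [0.4295, 0.0035, 0.0103]
tool_rot: [-2.14, -2.296, 0.004]
ft_force: [-9.4, -2.0, 18.6]
grip_width: 0.353
grip_force: 30.0
```

Request:
step_arm(
  targets=[
    [0,0,0,0,0,0,0.2],
    [0,0,0,0,0,0,0.2],
    [0,0,0,0,0,0,0.2],
    [0,0,0,0,0,0,0.2],
    [0,0,0,0,0,0,0.2],
  ],
)

```text
time: 7.33
position: [0.4308, 0.0039, 0.0109]
tool_rot: [2.141, 2.299, 0.0]
ft_force: [-0.1, 0.5, -7.2]
grip_width: 0.362
grip_force: 30.0
```

Request:
step_arm(
  targets=[
    [0.02,-0.3,0,0,0,0,0.2],
    [0.02,-0.35,0,0,0,0,0.2],
    [0.03,-0.4,0,0,0,0,0.2],
    [0.02,-0.35,0,0,0,0,0.2],
    [0.02,-0.2,0,0,0,0,0.2],
  ],
)

```text
time: 7.75
position: [0.432, -0.0125, 0.0109]
tool_rot: [-2.142, -2.298, -0.001]
ft_force: [-0.1, 1.9, -7.6]
grip_width: 0.363
grip_force: 30.0
```

Request:
step_arm(
  targets=[
    [0,0,0,0,0,0,0.2],
    [0,0,0,0,0,0,0.2],
    [0,0,0,0,0,0,0.2],
    [0,0,0,0,0,0,0.2],
    [0,0,0,0,0,0,0.2],
  ],
)

```text
time: 8.17
position: [0.432, -0.0122, 0.011]
tool_rot: [2.141, 2.298, 0.0]
ft_force: [1.0, 0.8, -6.5]
grip_width: 0.36
grip_force: 30.0
```

```bash
cat > m.py <<'E'
from h import *
import sys
im,w=pts('wrist',sys.argv[1]); s=ctrl.get_state(); M=R.from_rotvec(s['tool_rot']).as_matrix()
print(s['position'],np.degrees(np.arctan2(M[1,0],M[0,0])),s['ft_force'],s['time'])
a=np.radians(94.0); n=np.array([np.cos(a),np.sin(a)]); l=np.array([n[1],-n[0]])
q=w[...,:2]-s['position'][:2]; A=q@n*1000; L=q@l*1000; Z=w[...,2]
m=(abs(L)<9)&(Z>.03)&(Z<.04)&(A>70); print('tip',np.percentile(A[m],[95,99,100]),'L',L[m].mean())
m=(abs(L)<40)&(abs(L)>18)&(Z>.024)&(Z<.032)&(A>60)&(A<240)
print('wall',np.percentile(A[m],[1,5,50,95,99]) if m.any() else None)
E
python3 m.py w2
```

```text
[ 0.43195678 -0.01215568  0.01095858] 94.06302026148379 [ 0.52888064  0.27869325 -7.24401648] 8.2167
tip [118.58858029 120.21992787 120.65161003] L 0.03383392517364012
wall [111.19126289 111.33938244 113.90112191 116.95628622 117.13790813]
```

View pics/w2.png

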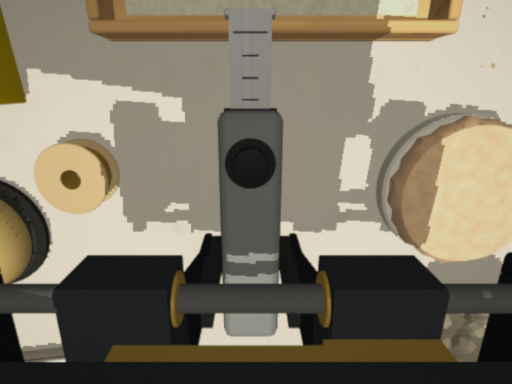

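The rule has drawn out by 5.5 mm and the hook is caught on the wall. Another 74.5 mm to go.

Request:
step_arm(
  targets=[
    [0.02,-0.3,0,0,0,0,0.2],
    [0.04,-0.6,0,0,0,0,0.2],
    [0.04,-0.6,0,0,0,0,0.2],
    [0.04,-0.6,0,0,0,0,0.2],
    [0.05,-0.6,0,0,0,0,0.2],
  ],
)

```text
time: 8.63
position: [0.4337, -0.0402, 0.0108]
tool_rot: [2.142, 2.298, -0.0]
ft_force: [0.9, 1.1, -7.2]
grip_width: 0.359
grip_force: 30.0
```

Request:
step_arm(
  targets=[
    [0.04,-0.6,0,0,0,0,0.2],
    [0.04,-0.6,0,0,0,0,0.2],
    [0.04,-0.6,0,0,0,0,0.2],
    [0.04,-0.6,0,0,0,0,0.2],
    [0.05,-0.6,0,0,0,0,0.2],
  ],
)

```text
time: 9.05
position: [0.4358, -0.0698, 0.0108]
tool_rot: [-2.142, -2.298, -0.0]
ft_force: [0.4, 1.3, -6.9]
grip_width: 0.358
grip_force: 30.0
```

Request:
step_arm(
  targets=[
    [0.04,-0.6,0,0,0,0,0.2],
    [0.04,-0.6,0,0,0,0,0.2],
    [0.03,-0.4,0,0,0,0,0.2],
    [0.01,-0.13,0,0,0,0,0.2],
    [0,0,0,0,0,0,0.2],
  ],
)

```text
time: 9.47
position: [0.4369, -0.0869, 0.0108]
tool_rot: [-2.142, -2.298, 0.0]
ft_force: [0.9, 1.2, -8.0]
grip_width: 0.358
grip_force: 30.0
```

Request:
step_arm(
  targets=[
    [0,0,0,0,0,0,0.2],
    [0,0,0,0,0,0,0.2],
    [0,0,0,0,0,0,0.2],
    [0,0,0,0,0,0,0.2],
    [0,0,0,0,0,0,0.2],
  ],
)

```text
time: 9.88
position: [0.437, -0.0863, 0.0109]
tool_rot: [2.141, 2.299, 0.0]
ft_force: [0.1, 1.7, -7.1]
grip_width: 0.357
grip_force: 30.0
```

```bash
python3 m.py w3
```

```text
[ 0.43699602 -0.08634421  0.01090056] 94.07446334153718 [-0.44238033  1.72660792 -8.9110045 ] 9.9333
tip [121.63937187 123.38882713 123.91907338] L 0.005730482020669887
wall None
```

Request:
step_arm(
  targets=[
    [0,0,-0.03,0,0,0,0.2],
    [0,0,-0.03,0,0,0,0.2],
    [0,0,0,0,0,0,0.2],
    [0,0,0,0,0,0,0.4],
    [0,0,0,0,0,0,0.5],
  ],
)

```text
time: 10.35
position: [0.4382, -0.0873, 0.0112]
tool_rot: [2.14, 2.297, 0.001]
ft_force: [-0.7, 0.2, 0.3]
grip_width: 0.417
grip_force: 0.0
```

Request:
step_arm(
  targets=[
    [0,0,0,0,0,0,0.6],
    [0,0,0,0,0,0,0.7],
    [0,0,0,0,0,0,0.7],
    [0,0,0,0,0,0,0.7],
    [0,0,0,0,0,0,0.7],
  ],
)

```text
time: 10.77
position: [0.4372, -0.0866, 0.0104]
tool_rot: [2.141, 2.298, 0.0]
ft_force: [0.0, -0.7, 1.3]
grip_width: 0.683
grip_force: 0.0
```

Request:
step_arm(
  targets=[
    [0,0,1,0,0,0,0.7],
    [0,0,2,0,0,0,0.7],
    [0,0,2.5,0,0,0,0.7],
    [0,0,2.5,0,0,0,0.7],
    [0,0,2.5,0,0,0,0.7],
  ],
)

```text
time: 11.18
position: [0.4369, -0.0862, 0.1171]
tool_rot: [2.141, 2.299, 0.0]
ft_force: [0.6, -0.7, -0.8]
grip_width: 0.7
grip_force: 0.0
```

Request:
step_arm(
  targets=[
    [0,0,2.5,0,0,0,0.7],
    [0,0,2.5,0,0,0,0.7],
    [0,0,1.5,0,0,0,0.7],
    [0,0,1,0,0,0,0.7],
    [0,0,0,0,0,0,0.7],
  ],
)

```text
time: 11.6
position: [0.4384, -0.0867, 0.1928]
tool_rot: [2.138, 2.296, 0.002]
ft_force: [-0.7, 0.2, 0.1]
grip_width: 0.703
grip_force: 0.0
```

```bash
cat > m2.py <<'E'
from h import *
import sys
im,w=pts('wrist',sys.argv[1]); s=ctrl.get_state(); print(s['position'],s['ft_force'],s['time'])
a=np.radians(94.0); n=np.array([np.cos(a),np.sin(a)]); l=np.array([n[1],-n[0]])
f=w.reshape(-1,3); c=np.array([.436,-.076])
p=f[(np.hypot(*(f[:,:2]-c).T)<.085)&(f[:,2]>.042)&(f[:,2]<.051)]; r=cv2.minAreaRect((p[:,:2]*1000).astype(np.float32)); print('case',r)
q=w[...,:2]-c; A=q@n*1000; L=q@l*1000; Z=w[...,2]
b=(Z>.0525)&(Z<.062)&(abs(L)<12)&(abs(A-40)<15); print('btn',A[b].mean(),L[b].mean(),b.sum(),'xy',w[b][:,:2].mean(0),'z',np.median(Z[b]))
m=(abs(L)<7)&(Z>.042)&(Z<.05); print('case front/back',np.percentile(A[m],[.5,99.5]))
m=(abs(L)<9)&(Z>.03)&(Z<.04)&(A>70); print('tip',np.percentile(A[m],[95,99,100]))
m=(abs(L)<60)&(abs(L)>18)&(Z>.024)&(Z<.032)&(A>120)&(A<240); print('wall',np.percentile(A[m],[1,5,50,95,99]) if m.any() else None)
E
python3 m2.py w4
```

```text
[ 0.43748898 -0.08657681  0.19112409] [ 0.80440687  0.51535707 -0.43681402] 11.65
case ((436.2430419921875, -75.71404266357422), (31.648006439208984, 128.37118530273438), 4.110544204711914)
btn 40.19739445191569 0.25959317629835066 258 xy [ 0.43345493 -0.03588242] z 0.05607929647578866
case front/back [-228.10142532   64.41121062]
tip [151.12177633 154.13946056 154.76189243]
wall None
```

View pics/w4.png

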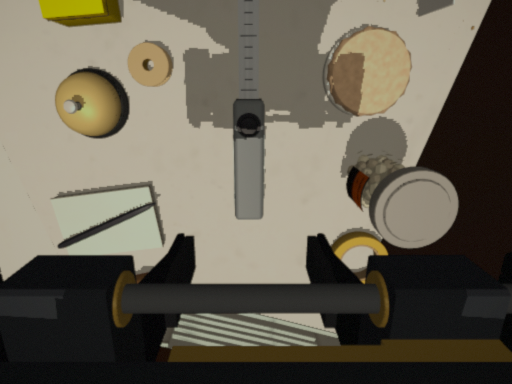

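Request:
step_arm(
  targets=[
    [-0.07,0.8,0,0,0,0,0.3],
    [-0.08,1.2,0,0,0,0,0],
    [-0.08,1.2,0,0,0,0,0],
    [-0.08,1.1,0,0,0,0,0],
    [-0.06,0.7,0,0,0,0,0],
  ],
)

```text
time: 12.07
position: [0.4328, -0.034, 0.1898]
tool_rot: [-2.138, -2.301, 0.0]
ft_force: [-0.2, -0.7, -0.3]
grip_width: 0.408
grip_force: 0.0
```

Request:
step_arm(
  targets=[
    [0,0,0,0,0,0,0],
    [0,0,0,0,0,0,0],
    [0,0,0,0,0,0,0],
    [0,0,0,0,0,0,0],
    [0,0,0,0,0,0,0],
  ],
)

```text
time: 12.48
position: [0.4333, -0.037, 0.1903]
tool_rot: [-2.143, -2.298, -0.0]
ft_force: [0.7, 0.2, -0.1]
grip_width: 0.045
grip_force: 0.0
```

```bash
python3 m2.py w5
```

```text
[ 0.43327677 -0.03698418  0.19024851] [ 0.25634677  1.00310539 -0.25231752] 12.5333
case ((436.2821960449219, -75.07530212402344), (31.444778442382812, 127.72122955322266), 4.429931163787842)
btn 40.45726291458776 0.3435600394649342 229 xy [ 0.43352057 -0.03561732] z 0.056119309278895
case front/back [-62.26296755  64.59380615]
tip [179.67970756 183.30811357 184.28101546]
wall [175.11282638 175.22841226 177.58332771 181.17211858 181.3728418 ]
```

View pics/w5.png

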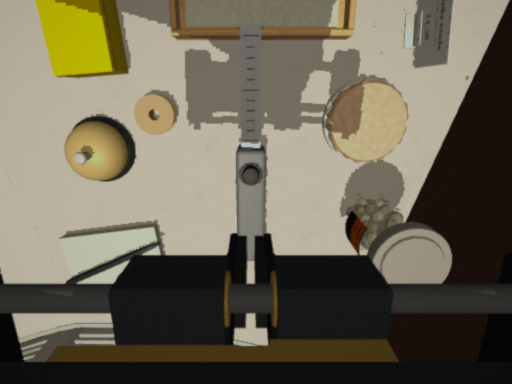

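The hook plate at (250,28) is against the inner wall, with about 79.5 mm of rule drawn (button, case and kinematic estimates give 79.1–79.9). The button is at (250,176). Now I press it.

Request:
step_arm(
  targets=[
    [0,0.05,-2.5,0,0,0,0],
    [0,0,-2.8,0,0,0,0],
    [0,0,-2.8,0,0,0,0],
    [0,0,-2.5,0,0,0,0],
    [0,0,-1.4,0,0,0,0],
  ],
)

```text
time: 12.95
position: [0.4314, -0.036, 0.0676]
tool_rot: [-2.14, -2.296, 0.002]
ft_force: [-0.2, 0.6, 0.0]
grip_width: 0.006
grip_force: 0.0
```

Request:
step_arm(
  targets=[
    [0,0,-0.4,0,0,0,0],
    [0,0,-0.2,0,0,0,0],
    [0,0,-0.1,0,0,0,0],
    [0,0,0,0,0,0,0],
    [0,0,0,0,0,0,0],
  ],
)

```text
time: 13.37
position: [0.4343, -0.0362, 0.0643]
tool_rot: [2.14, 2.297, 0.001]
ft_force: [0.1, 0.9, 0.9]
grip_width: 0.006
grip_force: 0.0
```

```bash
python3 -c "
from h import *
s=ctrl.get_state();print(s['position'],s['ft_force'],s['grip_width'])"
```

```text
[ 0.43426931 -0.03622432  0.06432222] [0.09964346 0.86766008 0.93284967] 0.005663356570026901
```

Request:
step_arm(
  targets=[
    [0,0,0,0,0,0,0],
    [0,0,-0.2,0,0,0,0],
    [0,0,-0.2,0,0,0,0],
    [0,0,-0.2,0,0,0,0],
    [0,0,-0.1,0,0,0,0],
  ],
)

```text
time: 13.78
position: [0.4331, -0.036, 0.056]
tool_rot: [-2.141, -2.298, 0.0]
ft_force: [0.3, 0.4, -0.6]
grip_width: 0.004
grip_force: 0.0
```

Request:
step_arm(
  targets=[
    [0,0,-0.1,0,0,0,0],
    [0,0,-0.1,0,0,0,0],
    [0,0,-0.1,0,0,0,0],
    [0,0,-0.05,0,0,0,0],
    [0,0,0,0,0,0,0],
  ],
)

```text
time: 14.2
position: [0.4332, -0.0359, 0.0526]
tool_rot: [-2.141, -2.299, 0.0]
ft_force: [-0.4, 0.1, -0.1]
grip_width: 0.005
grip_force: 0.0
```

Request:
step_arm(
  targets=[
    [0,0,-0.05,0,0,0,0],
    [0,0,-0.05,0,0,0,0],
    [0,0,0,0,0,0,0],
    [0,0,0,0,0,0,0],
    [0,0,0,0,0,0,0],
  ],
)

```text
time: 14.62
position: [0.4333, -0.036, 0.0518]
tool_rot: [2.141, 2.299, 0.0]
ft_force: [-0.2, -0.2, 0.2]
grip_width: 0.004
grip_force: 0.0
```

Request:
step_arm(
  targets=[
    [0,0,0,0,0,0,0],
    [0,0,0,0,0,0,0],
    [0,0,-0.03,0,0,0,0],
    [0,0,-0.03,0,0,0,0],
    [0,0,-0.03,0,0,0,0],
  ],
)

```text
time: 15.03
position: [0.4333, -0.036, 0.0509]
tool_rot: [2.141, 2.299, 0.0]
ft_force: [-0.2, 0.1, 1.6]
grip_width: 0.004
grip_force: 0.0
```

Run:
```python
from h import *
im,w=pts('wrist','w6'); im2,_=pts('scene','s6')
a=cv2.resize(im2[100:260,180:380],(500,400),interpolation=cv2.INTER_CUBIC); b=cv2.resize(im[120:280,200:320],(300,400),interpolation=cv2.INTER_CUBIC)
cv2.imwrite('pics/c6.png',np.hstack([a,b])[:,:,::-1])
s=ctrl.get_state();print(s['position'],s['ft_force'],s['joint_torque'])
```

```text
[ 0.43321809 -0.03595931  0.05079763] [-0.04163529 -0.04647837  0.04676058] [-1.34723028e-03 -2.10627365e+01 -3.58144278e-01 -2.72733164e+01
 -4.76870709e-02  3.61418270e-02 -3.40596540e-03]
```

View pics/c6.png

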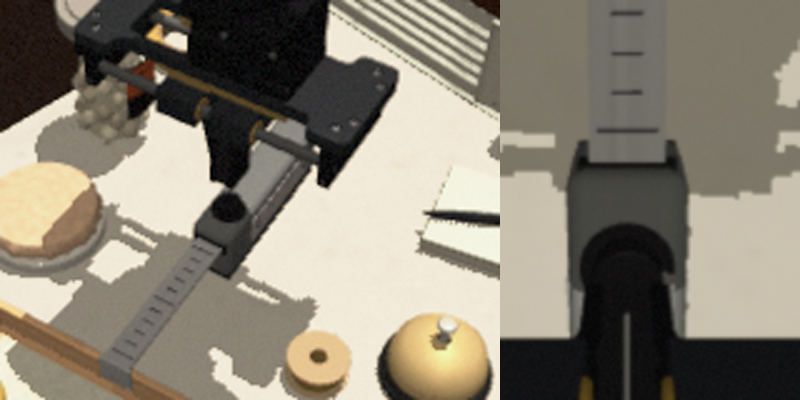

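Run:
```python
from h import *
p=ctrl.camera_params('scene'); f=lambda q:cv2.projectPoints(np.array([q],float),np.ravel(p['rvec']),np.ravel(p['tvec']),np.array(p['intrinsics']),None)[0].ravel()
for n,q in dict(tcp=(.4332,-.036,.0508),tcp_up=(.4332,-.036,.08),btn=(.4335,-.036,.056)).items():
    x=f(q); print(n,x,'crop',(x-[180,100])*2.5)
w=np.load('pics/s6.npy'); 
for cx,cy in [(230,195),(230,203),(230,210),(228,185),(228,178),(228,172),(228,160),(235,225)]:
    u,v=int(180+cx/2.5),int(100+cy/2.5); print((cx,cy),w[v,u].round(4))
h=ctrl.camera_params('wrist'); T=np.linalg.inv(np.array(h['hand_eye'])); c=T[:3,3]; K=np.array(h['intrinsics']); x=K@c; print('tcp in wrist',x[:2]/x[2], c)
w=np.load('pics/w6.npy'); 
for u,v in [(250,205),(250,210),(250,215),(250,218),(250,222),(250,226),(250,230),(250,240)]: print(u,v,w[v,u].round(4))
```

```text
tcp [271.45031874 182.31416128] crop [228.62579685 205.78540319]
tcp_up [271.8457219  170.94304137] crop [229.61430475 177.35760342]
btn [271.37603364 180.25700002] crop [228.44008409 200.64250006]
(230, 195) [ 0.4359 -0.0415  0.0553]
(230, 203) [ 0.4319 -0.0356  0.0556]
(230, 210) [ 0.4291 -0.0317  0.0531]
(228, 185) [ 0.4287 -0.0269  0.0834]
(228, 178) [ 0.4288 -0.0267  0.0909]
(228, 172) [ 0.4292 -0.027   0.0978]
(228, 160) [ 0.4296 -0.0272  0.1069]
(235, 225) [ 0.422  -0.0277  0.0458]
tcp in wrist [250.60056082 229.42593754] [0.00021056 0.02183182 0.21007468]
250 205 [ 0.4319 -0.0214  0.0456]
250 210 [ 0.4321 -0.0239  0.0479]
250 215 [ 0.4323 -0.0277  0.0468]
250 218 [ 0.4323 -0.0275  0.0526]
250 222 [ 0.4324 -0.0285  0.0569]
250 226 [ 0.4326 -0.0311  0.0568]
250 230 [ 0.4328 -0.0343  0.0557]
250 240 [ 0.4322 -0.0259  0.0877]
```

Scene depth still shows the button top at z≈0.0555, not pressed. The visible finger ends at z≈0.08, so the closed fingertips sit higher than the reported TCP. They are centred over the button, so I continue down under force watch.

Request:
step_arm(
  targets=[
    [0,0,-0.2,0,0,0,0],
    [0,0,-0.2,0,0,0,0],
    [0,0,-0.1,0,0,0,0],
    [0,0,0,0,0,0,0],
    [0,0,0,0,0,0,0],
  ],
)

```text
time: 15.55
position: [0.4332, -0.036, 0.0457]
tool_rot: [-2.141, -2.298, 0.0]
ft_force: [0.1, -0.2, -0.1]
grip_width: 0.006
grip_force: 0.0
```

Run:
```python
from h import *
_,w=pts('scene','s7'); s=ctrl.get_state(); print(s['position'],s['ft_force'],s['time'])
for y in range(164,190,2): print(y,w[y,271].round(4))
```

```text
[ 0.43328331 -0.03594616  0.04584456] [-0.33100901  0.12761342  0.31970188] 15.6
164 [ 0.4298 -0.0275  0.1066]
166 [ 0.4298 -0.0277  0.1016]
168 [ 0.4299 -0.0281  0.0964]
170 [ 0.4281 -0.0255  0.095 ]
172 [ 0.4283 -0.0261  0.0893]
174 [ 0.4296 -0.0282  0.0816]
176 [ 0.429  -0.0275  0.0776]
178 [ 0.4371 -0.0401  0.0558]
180 [ 0.4347 -0.0366  0.0554]
182 [ 0.432  -0.0328  0.0554]
184 [ 0.4301 -0.03    0.054 ]
186 [ 0.4305 -0.0309  0.0476]
188 [ 0.4288 -0.0284  0.0459]
```

Request:
step_arm(
  targets=[
    [0,0,-0.3,0,0,0,0],
    [0,0,-0.4,0,0,0,0],
    [0,0,-0.4,0,0,0,0],
    [0,0,-0.2,0,0,0,0],
    [0,0,0,0,0,0,0],
  ],
)

```text
time: 16.02
position: [0.4327, -0.0358, 0.0322]
tool_rot: [-2.141, -2.298, 0.001]
ft_force: [-0.4, 0.3, -0.8]
grip_width: 0.004
grip_force: 0.0
```

Run:
```python
from h import *
_,w=pts('scene','s8'); s=ctrl.get_state(); print(s['position'],s['ft_force'],s['time'])
for y in range(170,190,1): print(y,w[y,271].round(4))
```

```text
[ 0.43290825 -0.03582664  0.0324475 ] [-0.77411013  0.38539218  0.71941069] 16.0667
170 [ 0.4289 -0.0267  0.0934]
171 [ 0.4298 -0.0282  0.0889]
172 [ 0.4292 -0.0274  0.0875]
173 [ 0.4296 -0.0281  0.0843]
174 [ 0.4296 -0.0282  0.0817]
175 [ 0.4281 -0.026   0.0822]
176 [ 0.4278 -0.0257  0.0801]
177 [ 0.4279 -0.026   0.0772]
178 [ 0.4277 -0.0257  0.0752]
179 [ 0.4281 -0.0264  0.0717]
180 [ 0.4285 -0.0272  0.0681]
181 [ 0.4267 -0.0245  0.0693]
182 [ 0.4278 -0.0263  0.0642]
183 [ 0.4303 -0.0302  0.0564]
184 [ 0.4309 -0.0312  0.0524]
185 [ 0.4306 -0.0308  0.0503]
186 [ 0.4305 -0.0309  0.0476]
187 [ 0.4294 -0.0293  0.0473]
188 [ 0.4285 -0.0279  0.0465]
189 [ 0.4271 -0.0259  0.0468]
```

Request:
step_arm(
  targets=[
    [0,0,-0.2,0,0,0,0],
    [0,0,-0.2,0,0,0,0],
    [0,0,0,0,0,0,0],
    [0,0,0,0,0,0,0],
    [0,0,0,0,0,0,0],
  ],
)

```text
time: 16.48
position: [0.4333, -0.036, 0.0289]
tool_rot: [2.141, 2.299, 0.0]
ft_force: [-0.6, -1.7, 0.4]
grip_width: 0.006
grip_force: 0.0
```

Request:
step_arm(
  targets=[
    [0,0,-0.05,0,0,0,0],
    [0,0,-0.05,0,0,0,0],
    [0,0,-0.05,0,0,0,0],
    [0,0,0,0,0,0,0],
    [0,0,0,0,0,0,0],
  ],
)

```text
time: 16.9
position: [0.4333, -0.036, 0.0274]
tool_rot: [2.141, 2.299, -0.0]
ft_force: [0.3, -0.4, 0.3]
grip_width: 0.005
grip_force: 0.0
```

Request:
step_arm(
  targets=[
    [0,0,-0.05,0,0,0,0],
    [0,0,-0.05,0,0,0,0],
    [0,0,-0.05,0,0,0,0],
    [0,0,0,0,0,0,0],
    [0,0,0,0,0,0,0],
  ],
)

```text
time: 17.32
position: [0.4333, -0.036, 0.0258]
tool_rot: [2.141, 2.299, -0.0]
ft_force: [-0.8, 0.1, 0.1]
grip_width: 0.007
grip_force: 0.0
```

Request:
step_arm(
  targets=[
    [0,0,-0.05,0,0,0,0],
    [0,0,-0.05,0,0,0,0],
    [0,0,-0.05,0,0,0,0],
    [0,0,0,0,0,0,0],
    [0,0,0,0,0,0,0],
  ],
)

```text
time: 17.73
position: [0.4334, -0.036, 0.0246]
tool_rot: [2.141, 2.299, 0.0]
ft_force: [-1.1, 1.0, 3.3]
grip_width: 0.01
grip_force: 1.6
```

Run:
```python
from h import *
_,w=pts('scene','s9'); s=ctrl.get_state(); print(s['position'],s['ft_force'],s['time'])
for y in range(176,190,1): print(y,w[y,271].round(4),w[y,268].round(4))
```

```text
[ 0.43339359 -0.03595081  0.02451409] [-1.06374822  0.02648063  3.34659732] 17.7833
176 [ 0.4282 -0.0263  0.0793] [ 0.4355 -0.0282  0.0728]
177 [ 0.4277 -0.0256  0.0777] [ 0.4349 -0.0274  0.0714]
178 [ 0.4284 -0.0268  0.0736] [ 0.4352 -0.0278  0.0682]
179 [ 0.4269 -0.0246  0.0741] [ 0.4346 -0.0271  0.0667]
180 [ 0.4288 -0.0275  0.0676] [ 0.4345 -0.027   0.0643]
181 [ 0.4277 -0.026   0.0672] [ 0.4349 -0.0277  0.0608]
182 [ 0.4276 -0.026   0.0647] [ 0.4339 -0.0262  0.0603]
183 [ 0.4278 -0.0264  0.0615] [ 0.4354 -0.0286  0.0544]
184 [ 0.4274 -0.0259  0.0598] [ 0.4347 -0.0276  0.0533]
185 [ 0.428  -0.0269  0.0557] [ 0.4359 -0.0296  0.0479]
186 [ 0.4296 -0.0294  0.0497] [ 0.4349 -0.0281  0.0473]
187 [ 0.43   -0.0302  0.046 ] [ 0.4341 -0.027   0.0462]
188 [ 0.4282 -0.0276  0.047 ] [ 0.4325 -0.0246  0.0469]
189 [ 0.4278 -0.027   0.0452] [ 0.4317 -0.0235  0.0459]
```

Contact: 3.3 N with the TCP at z = 0.0246. Pressing on in small steps.

Request:
step_arm(
  targets=[
    [0,0,-0.1,0,0,0,0],
    [0,0,-0.1,0,0,0,0],
    [0,0,-0.1,0,0,0,0],
    [0,0,-0.05,0,0,0,0],
    [0,0,0,0,0,0,0],
  ],
)

```text
time: 18.2
position: [0.4334, -0.036, 0.0208]
tool_rot: [2.141, 2.299, 0.0]
ft_force: [0.5, 0.1, 2.3]
grip_width: 0.006
grip_force: 0.9
```

Request:
step_arm(
  targets=[
    [0,0,-0.03,0,0,0,0],
    [0,0,0,0,0,0,0],
    [0,0,-0.03,0,0,0,0],
    [0,0,0,0,0,0,0],
    [0,0,0,0,0,0,0],
  ],
)

```text
time: 18.62
position: [0.4334, -0.036, 0.0206]
tool_rot: [2.141, 2.298, -0.0]
ft_force: [-1.6, -0.1, 5.8]
grip_width: 0.0
grip_force: 3.3
```

Request:
step_arm(
  targets=[
    [0,0,-0.03,0,0,0,0],
    [0,0,0,0,0,0,0],
    [0,0,-0.03,0,0,0,0],
    [0,0,0,0,0,0,0],
    [0,0,0,0,0,0,0],
  ],
)

```text
time: 19.03
position: [0.4335, -0.036, 0.0205]
tool_rot: [2.141, 2.298, -0.001]
ft_force: [-4.0, 0.3, 10.8]
grip_width: 0.007
grip_force: 5.8
```

Request:
step_arm(
  targets=[
    [0,0,-0.03,0,0,0,0],
    [0,0,0,0,0,0,0],
    [0,0,-0.02,0,0,0,0],
    [0,0,0,0,0,0,0],
    [0,0,0,0,0,0,0],
  ],
)

```text
time: 19.45
position: [0.4336, -0.036, 0.0204]
tool_rot: [2.141, 2.298, -0.001]
ft_force: [-5.7, 0.6, 15.7]
grip_width: 0.009
grip_force: 7.8
```

Request:
step_arm(
  targets=[
    [0,0,0.05,0,0,0,0],
    [0,0,0.1,0,0,0,0],
    [0,0,0.5,0,0,0,0],
    [0,0,1.5,0,0,0,0],
    [0,0,2.5,0,0,0,0],
  ],
)

```text
time: 19.87
position: [0.4308, -0.0356, 0.0642]
tool_rot: [-2.138, -2.295, 0.003]
ft_force: [-0.2, -0.3, -0.5]
grip_width: 0.009
grip_force: 0.0
```

Request:
step_arm(
  targets=[
    [0,0,2.8,0,0,0,0],
    [0,0,2.8,0,0,0,0],
    [0,0,2.8,0,0,0,0],
    [0,0,2.8,0,0,0,0],
    [0,0,1.15,0,0,0,0],
  ],
)

```text
time: 20.28
position: [0.4351, -0.0362, 0.1927]
tool_rot: [2.138, 2.295, 0.003]
ft_force: [1.0, 0.2, 0.0]
grip_width: 0.005
grip_force: 0.0
```

Request:
step_arm(
  targets=[
    [0,0,0,0,0,0,0],
    [0,0,0,0,0,0,0],
    [0,0,0,0,0,0,0],
    [0,0,0,0,0,0,0],
    [0,0,0,0,0,0,0],
  ],
)

```text
time: 20.7
position: [0.4324, -0.0358, 0.1878]
tool_rot: [-2.14, -2.297, 0.001]
ft_force: [-0.5, 1.1, 0.4]
grip_width: 0.004
grip_force: 0.0
```

```bash
python3 m2.py w10
```

```text
[ 0.43253375 -0.03582259  0.18796462] [-0.37697948 -0.07297237 -0.59005514] 20.75
case ((434.92999267578125, -57.949344635009766), (31.730369567871094, 93.03199768066406), 3.9400436878204346)
btn 41.00742280539074 0.04748372767115095 26 xy [ 0.43318683 -0.03508916] z 0.0527790802471505
case front/back [-28.02875198  64.37909686]
tip [179.83246809 183.51646799 184.52700168]
wall [175.0896641  175.20028874 177.70858725 180.39924695 180.55090233]
```

View pics/w10.png

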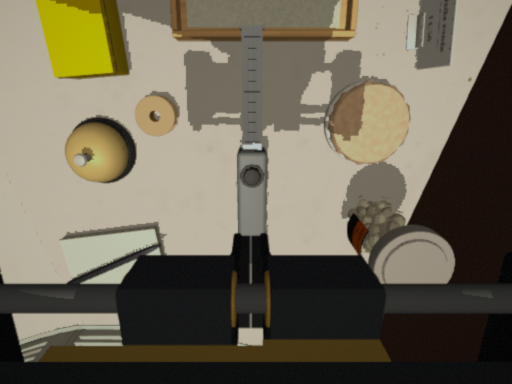

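Run:
```python
from h import *
for n in('w5','w10'):
    w=np.load(f'pics/{n}.npy'); m=np.hypot(w[...,0]-.4335,w[...,1]+.036)<.005; print(n,np.nanmedian(w[m][:,2]),m.sum())
print(ctrl.close_job())
```

```text
w5 0.057037365823306 126
w10 0.26776124439954374 218
the job is handed in; nothing more can be done
None
```

The job is handed in: the gauge stands hooked inside the tray's right-hand wall, square to it, with the rule drawn out about 80 mm (images and arm travel gave 79.1–79.9 mm). The lock button stopped moving under 15.7 N after about 4.2 mm of travel; my final depth check of its height failed because the gripper blocked the view. The judge's result was not shown.

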